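# Put the spring and knob back on the tofu press

### The arm

A 6-joint arm with a two-finger parallel gripper is mounted at the origin on the work surface. World frame = base frame: x ahead of the robot, y to its left, z up, the work surface at z = 0. Lengths are in m, angles in rad, forces in N, time in s.
With the tool pointing down it reaches from about 0.35 to 0.775 m from the base axis. Payload 5.5 kg.
Tool frame: the origin (TCP) lies at the very end of the fingers, on their centre line; the grasp point (between the pads) lies 19 mm behind it; y points along the fingers, z is the direction in which the jaws open and shut, and the axes are right-handed (so a half turn about y gives the same grasp; the last joint's range is limited). The gripper opens to 85 mm and grips with 20 to 120 N. Pads are 22 mm wide; open, the fingers measure 114 mm over their backs; the gripper's body (76 mm by 85 mm) begins 54 mm behind the grasp point. The pads swing forward as they close: fully open they stand 13 mm farther back than shut.
Start: joints at [1.064, 0.313, 0.046, 1.304, 0, 1.431], TCP at [0.206, 0.537, 0.231] pointing down, gripper open.
Joint ranges: [-2.76, 2.76], [-0.86, 1.69], [-1.03, 1.26], [-2.2, 2.34], [-1.47, 1.5], [-3.14, 3.14]. Speed limits (rad/s): [2.57, 2.57, 3.14, 3.14, 3.14, 3.14].

### API

Orientations are given as a unit quaternion [w, x, y, z].
In Python, from workcell import env gives the robot as it stands.
- The arm moves only by the shell command python3 -m inch 'ROWS' [OPENING] [FORCE]. ROWS is JSON, a list that holds one entry, the list of rows, each a list of 4 numbers: the shift along the tool's x, y, z in mm, then the turn about the tool's y in degrees. In form: [[[tx, ty, tz, spin], ...]]. A call has 1 to 10 rows; each row is the pose to reach, as a shift and turn from the pose commanded when the call began, along the tool's axes at that moment; what a row does not reach only later rows make up. A row lasts 1/10 s, in which the tool goes at most 50 mm and 8.59 degrees, less where a joint would pass 70% of its speed; a pose out of reach is approached as far as the arm can. A call with a gripper value outside its range is refused whole. OPENING is the finger opening in mm, from 0 to 85.4, set as the call begins (- or left out, the last holds). The fingers move at their own pace and stop on an object; FORCE is the grip in N (left out, the last holds). Time passes only in rows, so rows that repeat a pose let the fingers close. It gives the time, the measured TCP pose, the force and the opening at its end, in the units of the state.
- env.get_state(): the state, without advancing time (a new reading comes with each control period).
- env.read_camera(name): name is "scene" or "top" or "wrist"; returns the picture (400x640x3 uint8, blue, green, red); there is no depth.
- env.camera_model(name): a dict with "fx", "fy", "cx", "cy" (pixels), "distortion" ([k1, k2, p1, p2, k3] as OpenCV has them; the pictures are not rectified), "R" (3x3) and "t" (3): a world point X has camera coordinates R X + t; the wrist camera has in their place "mount" (4x4, takes a point from camera to tool coordinates, whose origin is the TCP and whose axes are the tool frame's). Camera axes: x right, y down, z forward; pixel columns grow to the right and rows downward; lengths in m; the calibration is good to about 2 mm. A picture is of the moment at which its call begins: read the wrist's pose just before it. camera_model takes no time and is no camera call.
- env.hand_in(): hands the job in, once; it reports no verdict.
The state is a dict: "clock": time; "joint_pos": joint angles; "qvel": joint speeds; "tau": joint torques, N m; "tcp_pos": TCP position; "orientation": TCP orientation; "wrist_force": force on the tool from outside, world axes, zero at the start; "ft_torque": the same for the moment, N m; "finger_gap": finger opening in m.
Only numpy, scipy, OpenCV 4.12 (cv2) and the standard library are available. Lean on these libraries where they do the work, as an engineer would, in place of code of your own. Each camera call takes 0.05 s, during which the arm holds its last target.

### The job

The tofu press has been washed: put its loose side back together. Thread the coil spring, turned-in end down, over the bare rod until it sits on the board - it will catch on the rod's ears, so keep the push light and twist it a little until it slips past instead of forcing it - then fit the knob over the rod, press it down against the spring and twist it so that it locks and stays down by itself like the one on the other side. Leave the rest of the counter as it is.

Things in the scene. Friction and masses are not known exactly. Their poses are not given: they have to be found in the camera images.
- press: Tofu press held to the counter by suction feet, immovable: white drip tray 140 (x) x 230 (y) mm, slotted box, bamboo board 112 x 200 mm, its top 76 mm above the counter. Origin: centre of underside; z up. Two upright steel rods on its y axis: at y = +78 mm finished (spring and knob locked on), at y = -78 mm bare, the one to work on. The finished side is as high as the bare one must become.
- rod_seat (a point): On the bare rod's axis at the board's upper face (76 mm above the counter), where the spring must sit; axes as the press. The rod is 13 mm thick and 59 mm tall above this point.
- rod_top (a point): Centre of the bare rod's end face, 135 mm above the counter. Level with it the rod carries three ears 120 degrees apart, each 10 mm wide, reaching 12 mm from the axis, 6 mm thick (53 to 59 mm above the board), with three gaps between them. How the rod is turned differs every time and is not reported: gaps must be seen or felt. It does not turn under ordinary loads.
- ears_under (a point): On the bare rod's axis, level with the undersides of the ears (53 mm above the board). Below it there is only the plain 13 mm rod.
- spring: Steel compression spring standing upright on the tray: 60 mm long, 33 mm outside and 28 mm inside diameter, 2.6 mm wire, five open turns and a flat turn at each end, 55 g. Stiffness 350 N/m, solid at 24 mm. Origin: centre of its lower end; z along the spring, up. More than 18 N against the press bends its turned-in end.
- turned_in_end (a point): Tip of the wire at the spring's lower end: the 2.6 mm wire runs straight inward along the spring's +x side, flat in the lowest turn, to 8 mm from the spring's axis. So it clears the rod but not the ears; it must go down through one of the three gaps.
- spring_top (a point): Centre of the spring's upper end, 60 mm above spring when free; follows the spring as it is compressed.
- knob: Round teal plastic knob, 42 mm diameter, 38 mm tall, about 70 g, standing on the tray open end down. Origin: centre of its rim (underside); z up. A 28 mm bore goes 19.5 mm up into it. Rim height above the board: 58 mm loose on the spring, 55 mm with its lugs standing on the ears, 45 mm locked, 39.5 mm pressed as far as it goes. More than 30 N against the press damages it.
- knob_lugs (a point): On the knob's axis, level with the tops of its lugs, 8 mm above the rim. Three lugs 3.5 mm wide, 4 mm high, reach from the bore's wall to 8 mm from the axis: at the knob's +x (white mark on top) and 120 degrees to either side. They go down through the gaps and, once under the ears, are turned about 60 degrees either way (35 to 85 is fine) and held up by the spring.
- tray: Stainless tray 200 (x) x 280 (y) mm, floor 3 mm thick, rim 16 mm high, immovable. Spring, knob and glass ramekin stand on it in three places that are swapped about, over 100 mm apart. Origin: centre of its underside.
- ramekin: Glass ramekin on the tray, 66 mm diameter, 42 mm tall; not needed. Origin: centre of its underside.
- teapot: White ceramic teapot with a hinged lid (kept shut), about 130 mm wide and 122 mm tall, beyond the working area; not needed.
- plate: Green melamine plate, 210 mm diameter, 22 mm tall; not needed.
- jar: Glass jar with steel lid, 72 mm diameter, 100 mm tall; not needed.
- lunchbox: Plastic lunch box with coral lid, 122 x 172 x 59 mm; not needed.
- sauce: Amber sauce bottle with red cap, 60 mm diameter, 190 mm tall; not needed.
Not all that is in view belongs to the job. Several things have the shape of the knob; the one meant has the colours described above.

How it is judged:
On the way:
1. the spring is threaded over the bare rod and sits on the board (horizontal distance between spring and rod_seat below 0.006 m and z of spring in the frame of press between 0.073 and 0.079 m and angle between spring's own z axis and vertical below 0.12 rad), for 0.2 s.
At the end, for the whole second after the job is handed in: The spring stands upright around the bare rod (within 6 mm of its axis), its lower end on the board (within 3 mm), and the knob is locked over it: centred on the rod within 5 mm, upright within 0.12 rad, its rim 41.5 to 48.5 mm above the board, staying there by itself, at rest (all of step 1 and horizontal distance between knob and rod_seat below 0.005 m and z of knob in the frame of press between 0.1175 and 0.1245 m and angle between knob's own z axis and vertical below 0.12 rad and linear speed of each of knob, spring below 0.02 m/s); the robot touches nothing.
It fails at once if the spring is pushed against the press with more than 18 N (contact force between spring and press above 18 N).
It fails at once if the knob is pushed against the press with more than 30 N (contact force between knob and press above 30 N).
It fails at once if another thing on the counter is shifted by more than 30 mm (distance of any of ramekin, teapot, plate, jar, lunchbox, sauce from where it was at the start of the episode above 0.03 m).
It also fails if it takes over 72 s, if anything falls off the work surface, if the arm or the gripper's body presses on something with over 40 N, if the wrist force passes 120 N, or if a joint passes its speed limit or range.

## Working session

There is one attempt and no reset: what is moved stays moved. The work goes in short steps, Python scripts to look and compute and a shell command to move; the robot and the scene stay as the last step left them, time stands still between calls to the robot, and variables do not carry over. Pictures are saved under pics/ and viewed, and the job is handed in when it is done.

```bash
ls; mkdir -p pics; cat > h.py <<'E'
import numpy as np,cv2
from workcell import env
from scipy.spatial.transform import Rotation as Rn
def snap(n,f):
    im=env.read_camera(n).copy(); cv2.imwrite('pics/'+f+'.png',im); return im
def cammodel(n,st=None):
    m=env.camera_model(n); K=np.array([[m['fx'],0,m['cx']],[0,m['fy'],m['cy']],[0,0,1.]]); d=np.array(m['distortion'],float)
    if 'mount' in m:
        T=np.eye(4);q=st['orientation'];T[:3,:3]=Rn.from_quat([q[1],q[2],q[3],q[0]]).as_matrix();T[:3,3]=st['tcp_pos']
        C=T@np.array(m['mount']);R=C[:3,:3].T;t=-R@C[:3,3]
    else: R=np.array(m['R']);t=np.array(m['t'])
    return K,d,R,t
def unproj(n,px,z,st=None):
    K,d,R,t=cammodel(n,st); u=cv2.undistortPoints(np.array([[px]],float),K,d)[0,0]
    c=-R.T@t; v=R.T@np.array([u[0],u[1],1]); return c+v*(z-c[2])/v[2]
def proj(n,X,st=None):
    K,d,R,t=cammodel(n,st); return cv2.projectPoints(np.array(X,float).reshape(-1,3),cv2.Rodrigues(R)[0],t,K,d)[0].reshape(-1,2)
E
python3 - <<'E'
from h import *
for n in['scene','top','wrist']: snap(n,n+'0')
s=env.get_state();print(s)
print(env.camera_model('wrist'))
for n in['scene','top']:
    K,d,R,t=cammodel(n);print(n,-R.T@t,K)
E
```

```text
pics
{'clock': 0.15, 'joint_pos': array([ 1.06435137e+00,  3.13806742e-01,  4.52370571e-02,  1.30362637e+00,
       -2.43794750e-05,  1.43118025e+00]), 'qvel': array([ 0.00068092, -0.00176421,  0.00191282,  0.00069922,  0.00078829,
       -0.00111425]), 'tau': array([ 2.23351526e-03, -4.81063950e+01,  2.98814929e+01,  1.39089965e-02,
       -1.31564257e-04,  7.55676865e-06]), 'tcp_pos': array([0.2060582 , 0.53638546, 0.23062459]), 'orientation': array([-0.69477406,  0.6957181 , -0.12911653,  0.12881869]), 'wrist_force': array([ 0.37410134, -0.30233133,  0.38274686]), 'ft_torque': array([-0.02351575, -0.01266055, -0.0146824 ]), 'finger_gap': 0.08570726425174628}
{'fx': 280.41287207863155, 'fy': 280.41287207863155, 'cx': 323.932501198833, 'cy': 200.0922416081812, 'distortion': array([-0.01721464,  0.        ,  0.        ,  0.        ,  0.        ]), 'mount': array([[-7.08667369e-04,  9.46401778e-01,  3.22990977e-01,
        -8.30666070e-02],
       [-5.61682922e-04, -3.22991384e-01,  9.46401738e-01,
        -1.43468646e-01],
       [ 9.99999591e-01,  4.89265514e-04,  7.60471171e-04,
        -1.26071302e-03],
       [ 0.00000000e+00,  0.00000000e+00,  0.00000000e+00,
         1.00000000e+00]])}
scene [ 1.1669673  -0.56020332  0.89627783] [[385.92223145   0.         314.11963813]
 [  0.         385.92223145 195.37486832]
 [  0.           0.           1.        ]]
top [0.23356357 0.02003381 1.66318726] [[441.87016467   0.         318.2026649 ]
 [  0.         441.87016467 207.50867465]
 [  0.           0.           1.        ]]
```

View pics/scene0.png

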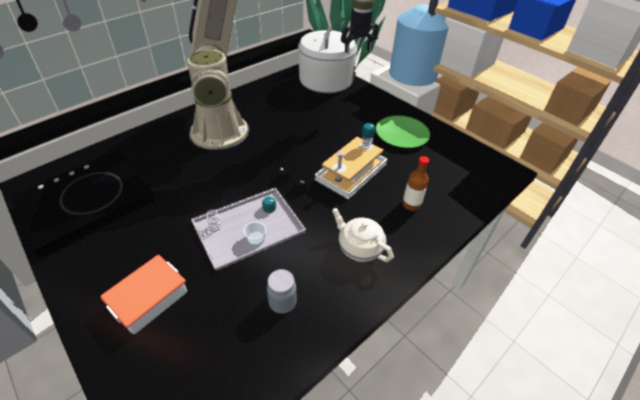

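View pics/top0.png

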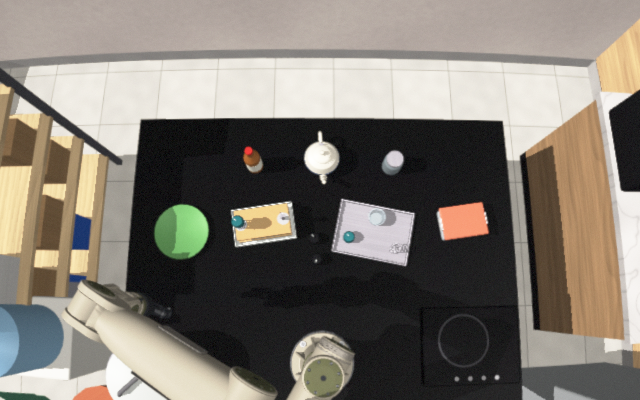

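View pics/wrist0.png

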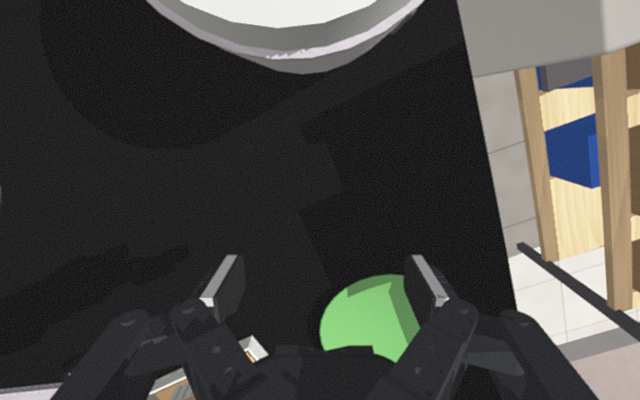

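```bash
python3 - <<'E'
from h import *
im=cv2.imread('pics/top0.png'); 
a=cv2.resize(im[195:270,325:420],None,fx=8,fy=8,interpolation=cv2.INTER_CUBIC); cv2.imwrite('pics/c1.png',a)
a=cv2.resize(im[195:270,225:325],None,fx=8,fy=8,interpolation=cv2.INTER_CUBIC); cv2.imwrite('pics/c2.png',a)
im=cv2.imread('pics/scene0.png'); 
a=cv2.resize(im[180:270,185:310],None,fx=6,fy=6,interpolation=cv2.INTER_CUBIC); cv2.imwrite('pics/c3.png',a)
E
```

```text
(no output)
```

View pics/c1.png

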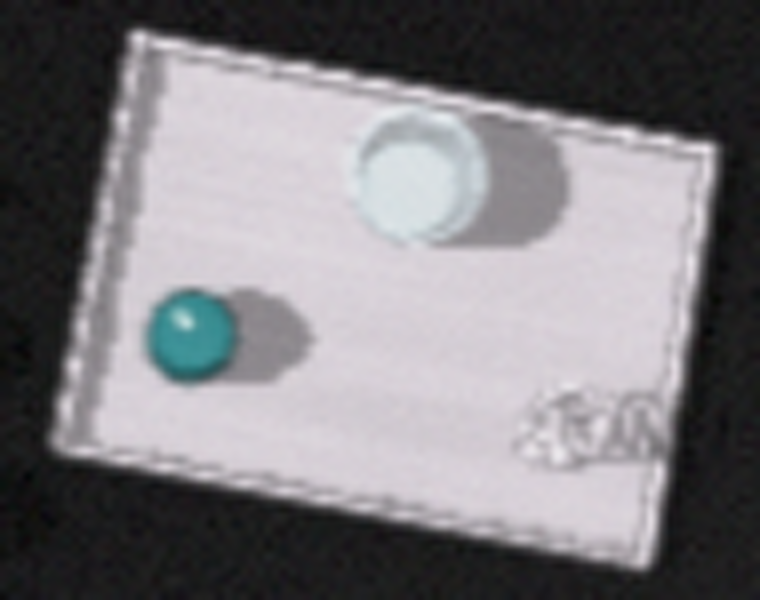

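View pics/c2.png

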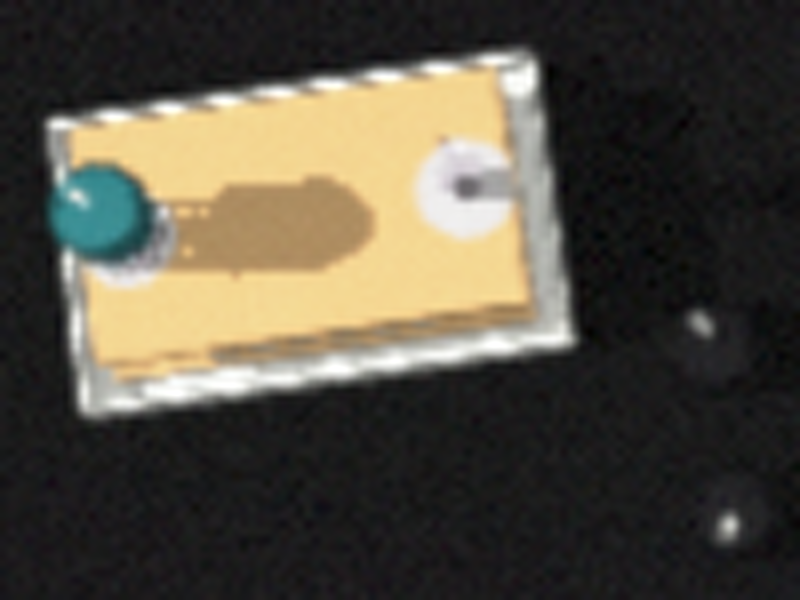

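View pics/c3.png

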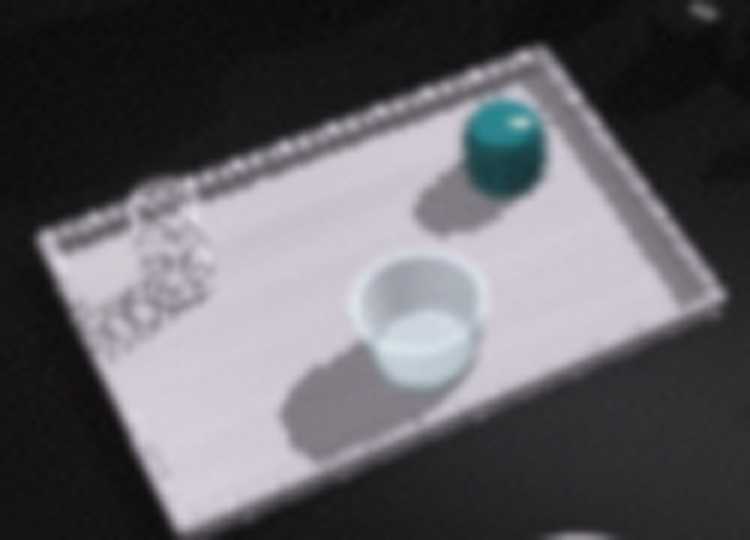

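```bash
cat >> h.py <<'E'
def togo(X,yaw=None):
    """print required tool shift mm to bring TCP to X; """
    s=env.get_state();q=s['orientation'];M=Rn.from_quat([q[1],q[2],q[3],q[0]]).as_matrix()
    d=M.T@(np.array(X)-s['tcp_pos'])*1000
    print('tool x',M[:,0].round(3),'y',M[:,1].round(3),'z',M[:,2].round(3)); print('shift',d.round(1),'zyaw',np.degrees(np.arctan2(M[1,2],M[0,2])).round(1),'j6',s['joint_pos'][5].round(2),s['clock'])
E
python3 - <<'E'
from h import *
c1=lambda x,y:(325+x/8-.5,195+y/8-.5)
c2=lambda x,y:(225+x/8-.5,195+y/8-.5)
c3=lambda x,y:(185+x/6-.4,180+y/6-.4)
print('knob',unproj('top',c1(190,335),.041), unproj('scene',c3(505,122),.041))
print('tray corners',[unproj('top',c1(*p),.016).round(3) for p in[(135,38),(715,145),(650,565),(58,450)]])
print('spring',unproj('top',c1(565,430),.03),'top',unproj('scene',c3(160,195),.063))
print('rodtop',unproj('top',c2(465,186),.135)); print('fin top',unproj('top',c2(98,213),.076+.045+.038))
print('rampx',unproj('top',c1(420,175),.045))
print('press corners',[unproj('top',c2(*p),.03).round(3) for p in[(50,120),(535,55),(575,340),(88,410)]])
togo([.4,0,.3])
E
```

```text
knob [ 0.45899377 -0.09876828  0.041     ] [ 0.46602631 -0.09951364  0.041     ]
tray corners [array([ 0.605, -0.076,  0.016]), array([ 0.554, -0.353,  0.016]), array([ 0.354, -0.315,  0.016]), array([ 0.408, -0.038,  0.016])]
spring [ 0.41611156 -0.27416818  0.03      ] top [ 0.41509105 -0.26866039  0.063     ]
rodtop [0.5111783  0.13822432 0.135     ]
fin top [0.4942493  0.29552248 0.159     ]
rampx [ 0.53391394 -0.20686106  0.045     ]
press corners [array([0.561, 0.344, 0.03 ]), array([0.593, 0.114, 0.03 ]), array([0.458, 0.094, 0.03 ]), array([0.424, 0.32 , 0.03 ])]
tool x [ 0.933 -0.359 -0.   ] y [-0.001 -0.001 -1.   ] z [ 0.359  0.933 -0.001]
shift [ 373.4  -68.8 -431.2] zyaw 69.0 j6 1.43 0.15
```

```bash
python3 - <<'E'
from h import *
togo([.550,.122,.231])
E
```

```text
tool x [ 0.933 -0.359 -0.   ] y [-0.001 -0.001 -1.   ] z [ 0.359  0.933 -0.001]
shift [ 4.697e+02 -1.000e-01 -2.635e+02] zyaw 69.0 j6 1.43 0.15
```

```bash
python3 -m inch '[[[43,0,-24,0],[86,0,-48,0],[130,0,-73,0],[173,0,-97,0],[216,0,-121,0],[260,0,-146,0],[303,0,-170,0],[346,0,-194,0],[390,0,-219,0],[430,0,-241,0]]]'; python3 -m inch '[[[20,15,-11,0],[40,50,-22,0],[40,85,-22,0],[40,111,-22,0],[40,111,-22,0],[40,111,-22,0]]]'
python3 - <<'E'
from h import *
s=env.get_state();print(s['tcp_pos'],s['wrist_force'],s['clock'])
im=snap('wrist','w1'); p=proj('wrist',[.511,.138,.135],s)[0];print(p)
u,v=int(p[0]),int(p[1]); cv2.imwrite('pics/w1c.png',cv2.resize(im[max(v-50,0):v+50,u-50:u+50],None,fx=6,fy=6,interpolation=cv2.INTER_CUBIC)); print(u-50,max(v-50,0))
E
```

```text
clock: 1.15
tcp_pos: [0.5222, 0.1555, 0.2311]
orientation: [0.695, -0.695, 0.129, -0.129]
wrist_force: [0.7, 0.5, 0.6]
finger_gap: 0.0852
clock: 1.75
tcp_pos: [0.5503, 0.1227, 0.1203]
orientation: [-0.695, 0.695, -0.129, 0.129]
wrist_force: [0.0, 0.1, -0.0]
finger_gap: 0.0854
[0.55030851 0.12271692 0.12034199] [ 0.0089548   0.12918402 -0.02769307] 1.75
[326.67440515 193.99942406]
276 143
```

View pics/w1.png

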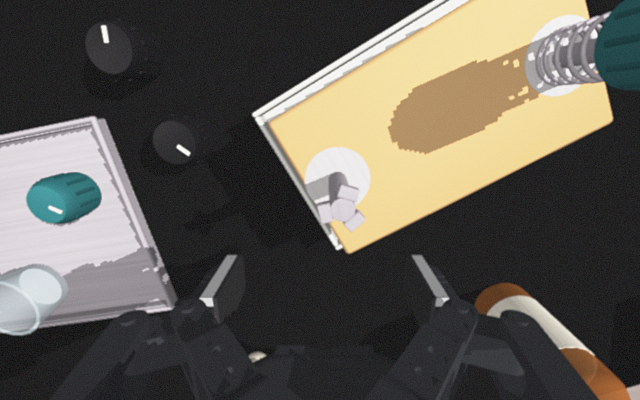

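View pics/w1c.png

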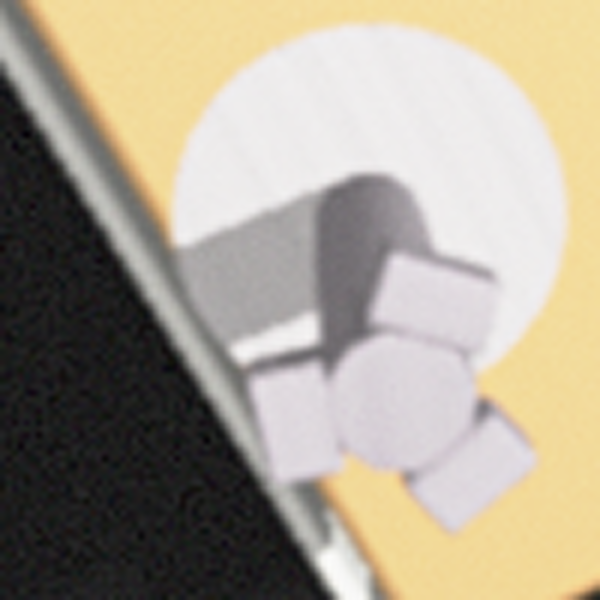

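```bash
python3 - <<'E'
from h import *
s=env.get_state()
f=lambda x,y:unproj('wrist',(276+x/6-.4,143+y/6-.4),.135,s)
P=[f(446,264),f(263,428),f(496,492)];c=np.mean(P,axis=0);c2=f(402,402);print(c,c2)
for p in P:
    d=(p-c)[:2];print(np.hypot(*d),np.degrees(np.arctan2(d[1],d[0])))
f=lambda x,y,z:unproj('wrist',(x,y),z,s)
print('base disk',f(276+370/6,143+215/6,.076))
print('finished base',f(562,58,.076))
print('knob top', f(64,192,.041), 'mark', f(55,210,.041))
E
```

```text
[0.52219796 0.14271484 0.135     ] [0.52266072 0.1425807  0.135     ]
0.01184270864339635 142.7633119524742
0.011781420527604293 -97.30211751542366
0.011823863443297796 22.47348167955079
base disk [0.52244701 0.14304408 0.076     ]
finished base [0.49970084 0.2986928  0.076     ]
knob top [ 0.45914584 -0.0787611   0.041     ] mark [ 0.46973225 -0.09677212  0.041     ]
```

```bash
python3 - <<'E'
from h import *
togo([.493,-.30,.2])
E
python3 -m inch '[[[0,-40,0,0],[0,-80,0,0]]]'
```

```text
tool x [ 0.934 -0.358  0.001] y [ 0.001  0.    -1.   ] z [0.358 0.934 0.001]
shift [  97.3  -78.7 -415.7] zyaw 69.0 j6 0.44 1.8
clock: 2.0
tcp_pos: [0.5504, 0.123, 0.2024]
orientation: [0.695, -0.695, 0.129, -0.129]
wrist_force: [1.2, 0.3, 0.1]
finger_gap: 0.0854
```

```bash
python3 -m inch '[[[11,0,-48,0],[23,0,-96,0],[34,0,-144,0],[45,0,-192,0],[56,0,-240,0],[67,0,-288,0],[79,0,-336,0],[90,0,-384,0],[97,0,-415,0],[97,20,-415,0]]]';python3 -m inch '[[[0,45,0,0],[0,90,0,0],[0,90,0,0],[0,90,0,0]]]'
python3 - <<'E'
from h import *
s=env.get_state();print(s['tcp_pos'],s['wrist_force'],s['clock'])
im=snap('wrist','w2')
E
```

```text
clock: 3.0
tcp_pos: [0.4943, -0.3058, 0.1851]
orientation: [-0.693, 0.697, -0.127, 0.134]
wrist_force: [0.6, 0.5, -0.4]
finger_gap: 0.0852
clock: 3.4
tcp_pos: [0.4929, -0.2995, 0.092]
orientation: [-0.695, 0.695, -0.129, 0.129]
wrist_force: [0.7, -0.6, 0.9]
finger_gap: 0.0854
[ 0.4929141  -0.29951883  0.09198804] [ 0.73843177 -0.64164646  0.85962024] 3.4
```

View pics/w2.png

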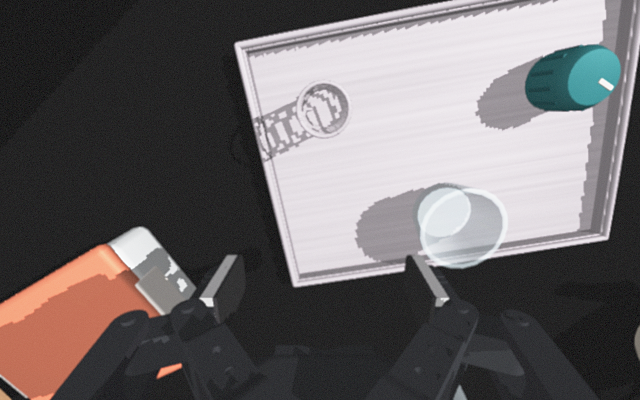

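```bash
python3 - <<'E'
from h import *
im=cv2.imread('pics/w2.png')
cv2.imwrite('pics/w2a.png',cv2.resize(im[75:145,285:365],None,fx=8,fy=8,interpolation=cv2.INTER_CUBIC))
cv2.imwrite('pics/w2b.png',cv2.resize(im[35:125,515:635],None,fx=6,fy=6,interpolation=cv2.INTER_CUBIC))
E
```

```text
(no output)
```

View pics/w2a.png

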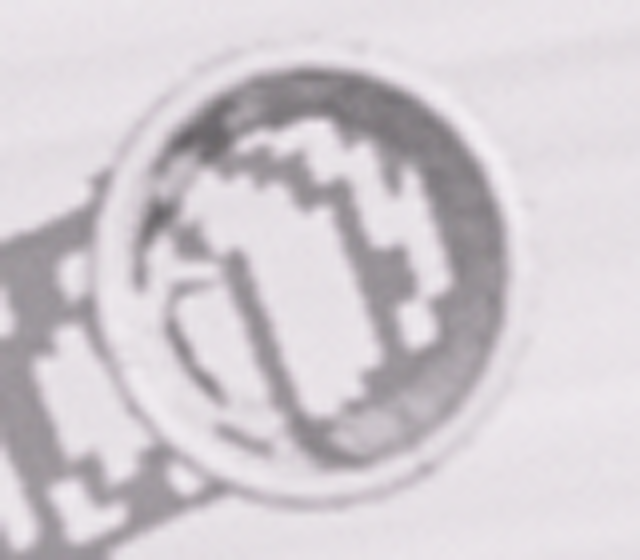

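View pics/w2b.png

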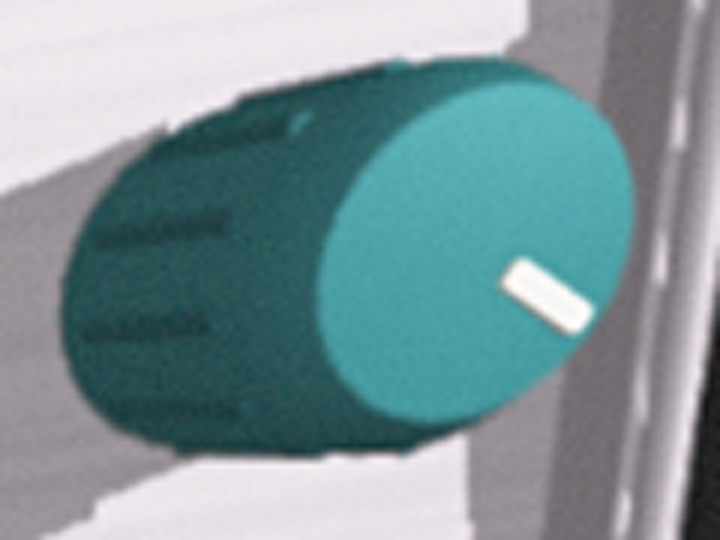

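```bash
python3 - <<'E'
from h import *
s=env.get_state()
g=lambda x,y:(285+x/8-.4,75+y/8-.4)
print('spring top',unproj('wrist',g(308,275),.063,s),unproj('wrist',g(190,275),.0045,s))
K,d,R,t=cammodel('wrist',s);print('cam',-R.T@t)
b=lambda x,y:(515+x/6-.4,35+y/6-.4)
c=unproj('wrist',b(477,252),.041,s);m=unproj('wrist',b(588,318),.041,s);m2=unproj('wrist',b(508,272),.041,s);print(c,m,m2,np.degrees(np.arctan2(*(m-c)[[1,0]])),np.degrees(np.arctan2(*(m-m2)[[1,0]])))
E
python3 -m inch '[[[-2,40,-3,0],[-2,40,-3,0],[-2,40,-3,0]]]'
python3 - <<'E'
from h import *
s=env.get_state();print(s['tcp_pos'])
im=snap('wrist','w3');p=proj('wrist',[.415,-.271,.063],s)[0];print(p)
u,v=[int(i) for i in p];v=max(v,50);print(u-50,v-50)
cv2.imwrite('pics/w3a.png',cv2.resize(im[v-50:v+50,u-50:u+50],None,fx=6,fy=6,interpolation=cv2.INTER_CUBIC))
E
```

```text
spring top [ 0.41821308 -0.27313235  0.063     ] [ 0.41495891 -0.28454901  0.0045    ]
cam [ 0.41552758 -0.27147179  0.23646408]
[ 0.46195262 -0.10099901  0.041     ] [ 0.47326233 -0.08966328  0.041     ] [ 0.46524559 -0.09787917  0.041     ] 45.06582838174957 45.7028785598952
clock: 3.75
tcp_pos: [0.4903, -0.3019, 0.0525]
orientation: [-0.695, 0.695, -0.128, 0.129]
wrist_force: [0.1, 0.3, -0.3]
finger_gap: 0.0852
[ 0.49025542 -0.30191868  0.05245852]
[330.74143329 108.6582999 ]
280 58
```

View pics/w3a.png

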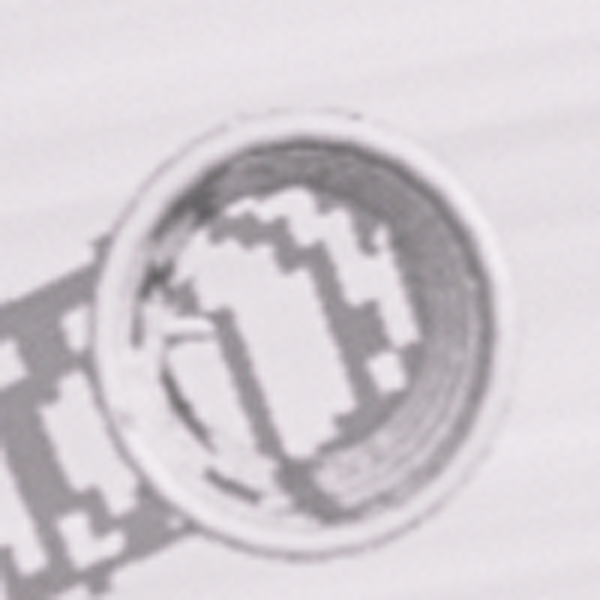

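```bash
python3 - <<'E'
from h import *
s=env.get_state()
g=lambda x,y:(280+x/6-.4,58+y/6-.4)
c=unproj('wrist',g(302,335),.063,s);print(c)
tip=unproj('wrist',g(212,329),.0043,s);d=(tip-c)[:2]*1e3;print(tip,d,np.hypot(*d),np.degrees(np.arctan2(d[1],d[0])))
im=cv2.imread('pics/w3a.png')
for r,z,col in[(16.5,.063,(0,0,255)),(14,.063,(0,0,255)),(14,.0045,(0,200,0)),(14,.015,(200,0,0))]:
    a=np.radians(np.arange(0,360,5));X=np.c_[c[0]+r/1e3*np.cos(a),c[1]+r/1e3*np.sin(a),0*a+z]
    q=(proj('wrist',X,s)-[280,58]+.4)*6
    for p in q: cv2.circle(im,tuple(p.astype(int)),2,col,-1)
cv2.imwrite('pics/w3b.png',im)
E
```

```text
[ 0.41731231 -0.27249255  0.063     ]
[ 0.41537337 -0.28099304  0.0043    ] [-1.93894635 -8.50048445] 8.718815788173519 -102.84923850651539
```

View pics/w3b.png

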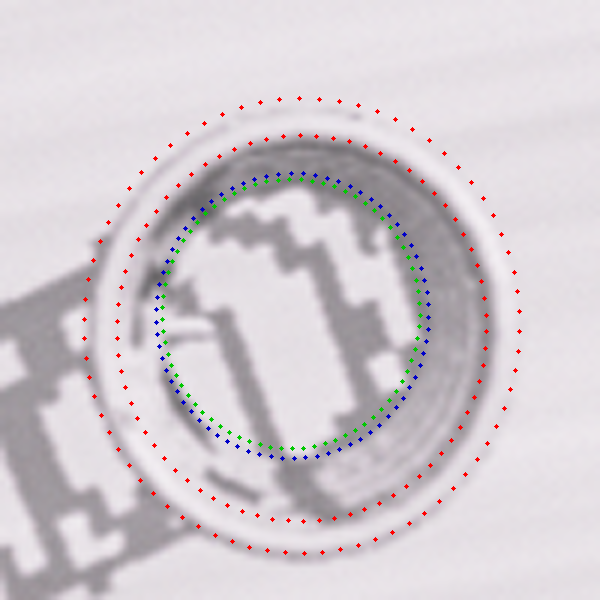

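```bash
python3 - <<'E'
from h import *
togo([.4173,-.2726,.025])
E
```

```text
tool x [ 0.934 -0.358  0.003] y [ 0.002 -0.002 -1.   ] z [ 0.358  0.934 -0.001]
shift [-79.3  27.7   1.5] zyaw 69.0 j6 -0.32 3.8
```

```bash
python3 -m inch '[[[0,-45,0,0],[-40,-45,1,0],[-79,-45,1,0],[-79,-45,1,0],[-79,0,1,0],[-79,28,1,0],[-79,28,1,0]]]' 85
python3 - <<'E'
from h import *
s=env.get_state();print(s['tcp_pos'],s['wrist_force']);im=snap('wrist','w4')
E
```

```text
clock: 4.5
tcp_pos: [0.4151, -0.2712, 0.0211]
orientation: [0.696, -0.695, 0.13, -0.128]
wrist_force: [-0.0, -0.1, -0.3]
finger_gap: 0.0852
[ 0.41513846 -0.27124887  0.02108577] [-0.01854085 -0.0829925  -0.33293278]
```

View pics/w4.png

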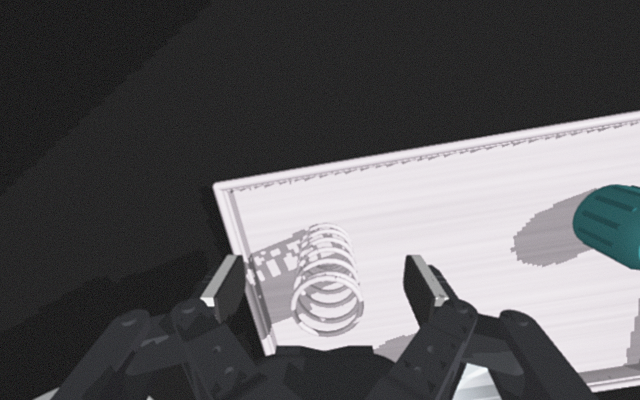

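```bash
python3 -m inch '[[[0,0,0,0],[0,0,0,0],[0,0,0,0],[0,0,0,0],[0,0,0,0],[0,0,0,0],[0,0,0,0],[0,0,0,0]]]' 20 25; python3 -m inch '[[[0,0,0,0],[0,0,0,0]]]'
python3 - <<'E'
from h import *
s=env.get_state();print(s['tcp_pos'],s['wrist_force']);im=snap('wrist','w5')
E
```

```text
clock: 5.35
tcp_pos: [0.4162, -0.2724, 0.0223]
orientation: [-0.695, 0.695, -0.129, 0.129]
wrist_force: [0.7, -0.9, 0.3]
finger_gap: 0.0338
clock: 5.55
tcp_pos: [0.4161, -0.2723, 0.0222]
orientation: [0.695, -0.695, 0.129, -0.129]
wrist_force: [0.8, -1.1, 1.4]
finger_gap: 0.0335
[ 0.41607462 -0.27230217  0.02224174] [ 0.82990358 -1.13661705  1.39239457]
```

View pics/w5.png

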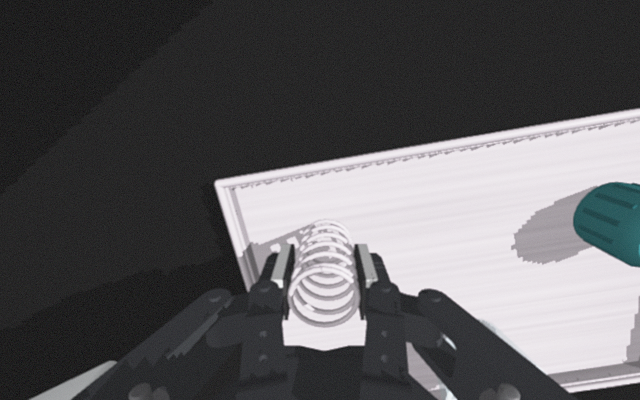

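```bash
python3 -m inch '[[[0,-30,0,0],[0,-70,0,0],[0,-115,0,0],[0,-160,0,0],[-5,-175,45,0],[-10,-175,90,0],[-16,-175,135,0],[-21,-175,180,0],[-26,-175,225,0],[-32,-175,270,0]]]'; python3 -m inch '[[[-6,0,46,8],[-10,0,92,16],[-15,0,128,24],[-18,0,155,32],[-18,0,156,40],[-18,0,156,48],[-18,0,156,51],[-18,0,156,51]]]'
python3 - <<'E'
from h import *
togo([.5225,.1430,.19])
s=env.get_state();print(s['tcp_pos'],s['wrist_force']);im=snap('wrist','w6')
E
```

```text
clock: 6.6
tcp_pos: [0.4826, -0.0069, 0.197]
orientation: [-0.695, 0.695, -0.129, 0.129]
wrist_force: [2.2, -0.9, -1.2]
finger_gap: 0.0337
clock: 7.4
tcp_pos: [0.5214, 0.1434, 0.1966]
orientation: [-0.572, 0.572, -0.416, 0.415]
wrist_force: [-1.0, -0.4, -0.3]
finger_gap: 0.0334
tool x [ 0.309 -0.951 -0.   ] y [-0.002 -0.    -1.   ] z [ 0.951  0.309 -0.002]
shift [0.7 6.6 0.9] zyaw 18.0 j6 1.38 7.4
[0.52144182 0.14343567 0.1966464 ] [-1.02971466 -0.39095676 -0.29260407]
```

View pics/w6.png

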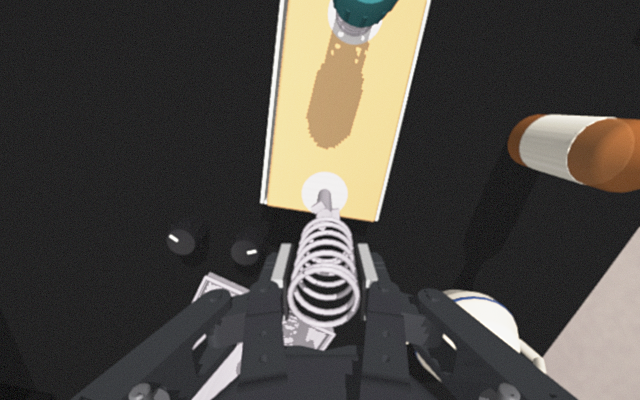

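```bash
python3 - <<'E'
from h import *
s=env.get_state()
im=cv2.imread('pics/w6.png')
q=s['orientation'];M=Rn.from_quat([q[1],q[2],q[3],q[0]]).as_matrix()
c=s['tcp_pos']+M[:,0]*.0012; 
A=cv2.resize(im[165:335,265:385],None,fx=5,fy=5,interpolation=cv2.INTER_CUBIC);B=A.copy()
def ring(c,r,z,col):
    a=np.radians(np.arange(0,360,6));X=np.c_[c[0]+r*np.cos(a),c[1]+r*np.sin(a),0*a+z]
    for p in (proj('wrist',X,s)-[265,165]+.4)*5: cv2.circle(B,tuple(p.astype(int)),2,col,-1)
ring(c,.0165,.1966-.019,(0,0,255));ring(c,.0165,.1966-.019+.06,(0,0,255)); ring([.5225,.1428],.0065,.135,(0,160,0)); ring([.5225,.1428],.0165,.076,(255,0,0)); ring([.5225,.1428],.0065,.076,(255,0,0))
cv2.imwrite('pics/w6a.png',np.hstack([A,B])[:600])
E
```

```text
(no output)
```

View pics/w6a.png

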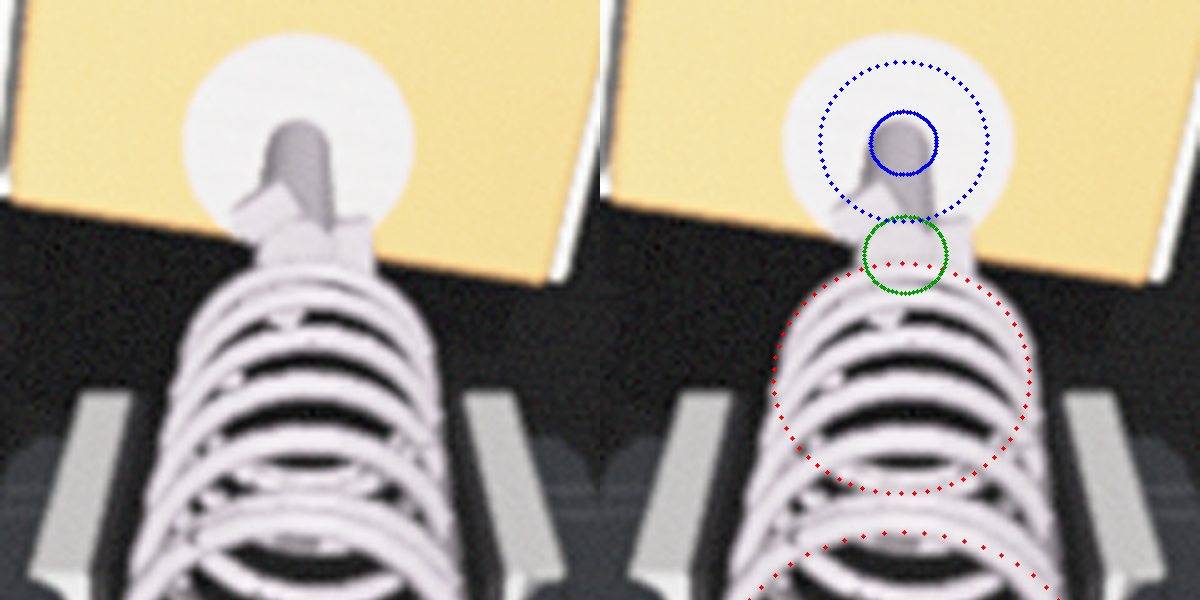

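```bash
python3 -m inch '[[[1,10,-1,0],[1,22,-1,0],[1,34,-1,0],[1,34,-1,0]]]';python3 -m inch '[[[0,2,0,0],[0,4,0,0],[0,6,0,0],[0,8,0,0],[0,8,0,0]]]'
python3 - <<'E'
from h import *
s=env.get_state();print(s['tcp_pos'],s['wrist_force']);im=snap('wrist','w7')
cv2.imwrite('pics/w7a.png',cv2.resize(im[165:335,265:385],None,fx=4,fy=4,interpolation=cv2.INTER_CUBIC))
E
```

```text
clock: 7.85
tcp_pos: [0.5198, 0.1417, 0.1605]
orientation: [-0.571, 0.573, -0.417, 0.415]
wrist_force: [0.2, -0.2, -1.2]
finger_gap: 0.0339
clock: 8.35
tcp_pos: [0.5214, 0.1421, 0.1552]
orientation: [0.572, -0.572, 0.416, -0.416]
wrist_force: [-0.2, 0.6, -1.0]
finger_gap: 0.0332
[0.52140479 0.1420979  0.15519729] [-0.19630174  0.56232486 -0.97049425]
```

View pics/w7a.png

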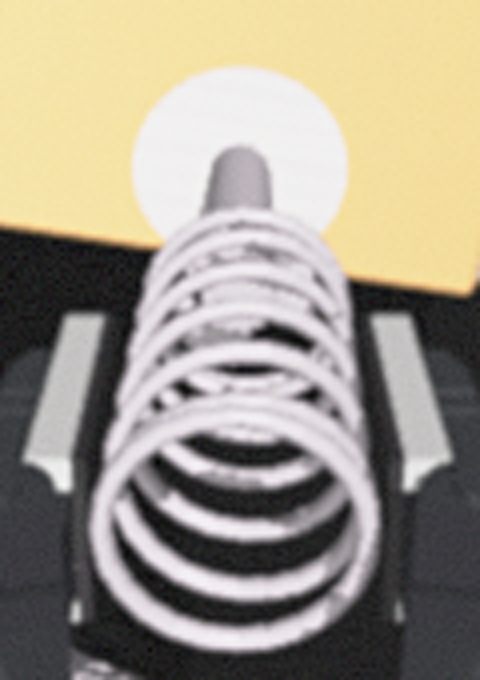

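```bash
for i in 1; do python3 -m inch '[[[0,1.5,0,0],[0,3,0,0],[0,4.5,0,0],[0,6,0,0],[0,6,0,0]]]'; done
```

```text
clock: 8.9
tcp_pos: [0.5214, 0.142, 0.149]
orientation: [-0.572, 0.572, -0.416, 0.416]
wrist_force: [0.1, -0.7, -0.9]
finger_gap: 0.0338
```

```bash
python3 -m inch '[[[0,1.5,0,0],[0,3,0,0],[0,4.5,0,0],[0,6,0,0],[0,6,0,0]]]'
```

```text
clock: 9.4
tcp_pos: [0.5213, 0.142, 0.143]
orientation: [-0.572, 0.572, -0.416, 0.416]
wrist_force: [-0.6, 0.8, -0.6]
finger_gap: 0.0334
```

```bash
python3 - <<'E'
from h import *
s=env.get_state();print(s['tcp_pos'],s['wrist_force']);im=snap('wrist','w8')
cv2.imwrite('pics/w8a.png',cv2.resize(im[165:335,265:385],None,fx=5,fy=5,interpolation=cv2.INTER_CUBIC)[:800])
E
```

```text
[0.52134066 0.14203638 0.14300693] [-0.62493961  0.77703111 -0.55943023]
```

View pics/w8a.png

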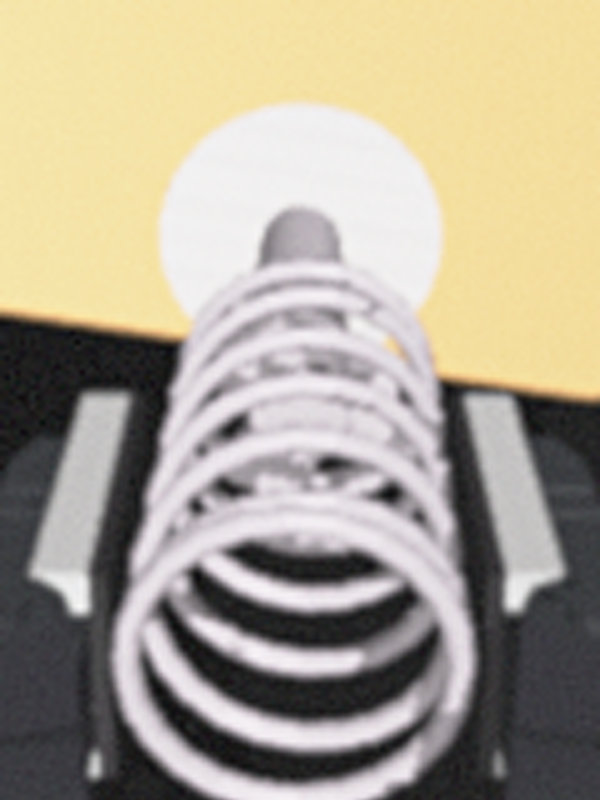

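```bash
python3 -m inch '[[[0,2.5,0,0],[0,5,0,0],[0,7.5,0,0],[0,10,0,0],[0,10,0,0]]]'
```

```text
clock: 9.95
tcp_pos: [0.5212, 0.142, 0.1328]
orientation: [-0.572, 0.572, -0.416, 0.415]
wrist_force: [-0.1, -0.4, -0.5]
finger_gap: 0.0335
```

```bash
python3 -m inch '[[[0,3,0,0],[0,6,0,0],[0,9,0,0],[0,12,0,0],[0,15,0,0],[0,15,0,0]]]'
```

```text
clock: 10.55
tcp_pos: [0.5212, 0.142, 0.1178]
orientation: [-0.572, 0.572, -0.416, 0.415]
wrist_force: [-0.6, -0.1, -0.5]
finger_gap: 0.0337
```

```bash
python3 -m inch '[[[0,3,0,0],[0,6,0,0],[0,9,0,0],[0,12,0,0],[0,15,0,0],[0,17,0,0],[0,17,0,0]]]'
python3 - <<'E'
from h import *
s=env.get_state();print(s['tcp_pos'],s['wrist_force']);im=snap('wrist','w9')
cv2.imwrite('pics/w9a.png',cv2.resize(im[125:335,245:405],None,fx=4,fy=4,interpolation=cv2.INTER_CUBIC)[:800])
E
```

```text
clock: 11.25
tcp_pos: [0.5213, 0.1421, 0.1009]
orientation: [-0.572, 0.572, -0.416, 0.416]
wrist_force: [0.8, 0.1, -1.1]
finger_gap: 0.0337
[0.5212666  0.14205298 0.10091452] [ 0.79604395  0.12102958 -1.09029841]
```

View pics/w9a.png

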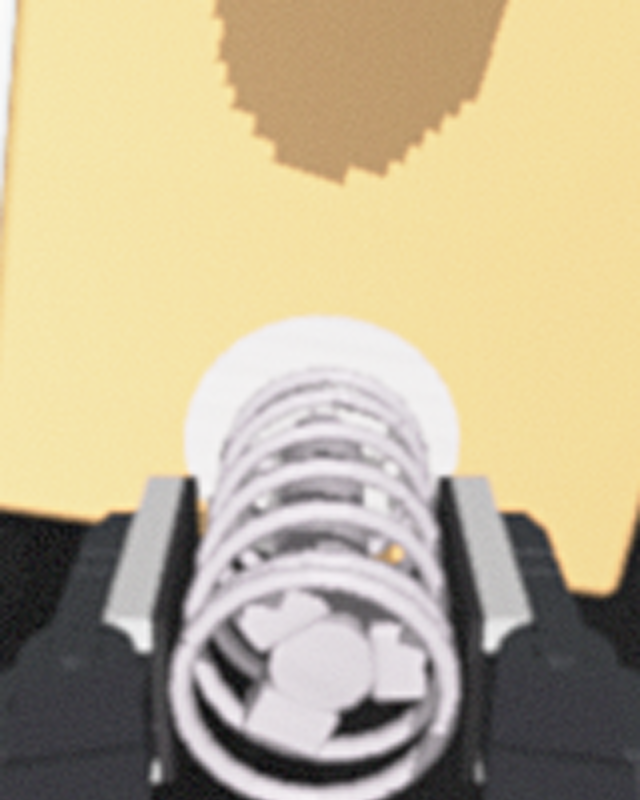

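```bash
python3 -m inch '[[[0,1,0,0],[0,2,0,0],[0,3,0,0],[0,4,0,0],[0,5,0,0],[0,6,0,0],[0,6,0,0]]]'
```

```text
clock: 12.0
tcp_pos: [0.5217, 0.1421, 0.0953]
orientation: [0.572, -0.572, 0.416, -0.416]
wrist_force: [0.1, -0.0, 1.1]
finger_gap: 0.0333
```

```bash
python3 -m inch '[[[0,0.5,0,0],[0,1,0,0],[0,1,0,0]]]'
python3 - <<'E'
from h import *
s=env.get_state();print(s['tcp_pos'],s['wrist_force'])
E
```

```text
clock: 12.3
tcp_pos: [0.5217, 0.1421, 0.0944]
orientation: [0.572, -0.572, 0.416, -0.416]
wrist_force: [1.2, 0.5, 1.0]
finger_gap: 0.0333
[0.52166613 0.14211019 0.09436754] [1.18032444 0.53505915 1.02769773]
```

```bash
python3 -m inch '[[[0,0,0,0],[0,0,0,0],[0,0,0,0],[0,0,0,0],[0,0,0,0]]]' 75
python3 - <<'E'
from h import *
s=env.get_state();print(s['tcp_pos'],s['finger_gap'])
E
python3 -m inch '[[[0,-20,0,0],[0,-60,0,0],[0,-105,0,0],[0,-120,0,0],[0,-120,0,0]]]' 85
python3 - <<'E'
from h import *
s=env.get_state();print(s['tcp_pos'],s['wrist_force']);im=snap('wrist','w10')
cv2.imwrite('pics/w10a.png',cv2.resize(im[125:335,225:425],None,fx=4,fy=4,interpolation=cv2.INTER_CUBIC)[:800])
togo([.462,-.100,.21])
E
```

```text
clock: 12.8
tcp_pos: [0.5215, 0.1421, 0.0943]
orientation: [0.572, -0.572, 0.416, -0.416]
wrist_force: [-1.0, 0.3, 0.5]
finger_gap: 0.0752
[0.52145988 0.1420604  0.0942629 ] 0.07518107999717638
clock: 13.3
tcp_pos: [0.5234, 0.1423, 0.2175]
orientation: [0.574, -0.571, 0.414, -0.417]
wrist_force: [1.1, 0.8, -0.5]
finger_gap: 0.0849
[0.52339353 0.14230167 0.21751113] [ 1.09705079  0.78843163 -0.54274016]
tool x [ 0.309 -0.951  0.   ] y [ 0.003  0.    -1.   ] z [0.951 0.309 0.003]
shift [ 211.7    5.1 -132.1] zyaw 18.0 j6 1.37 13.35
```

View pics/w10a.png

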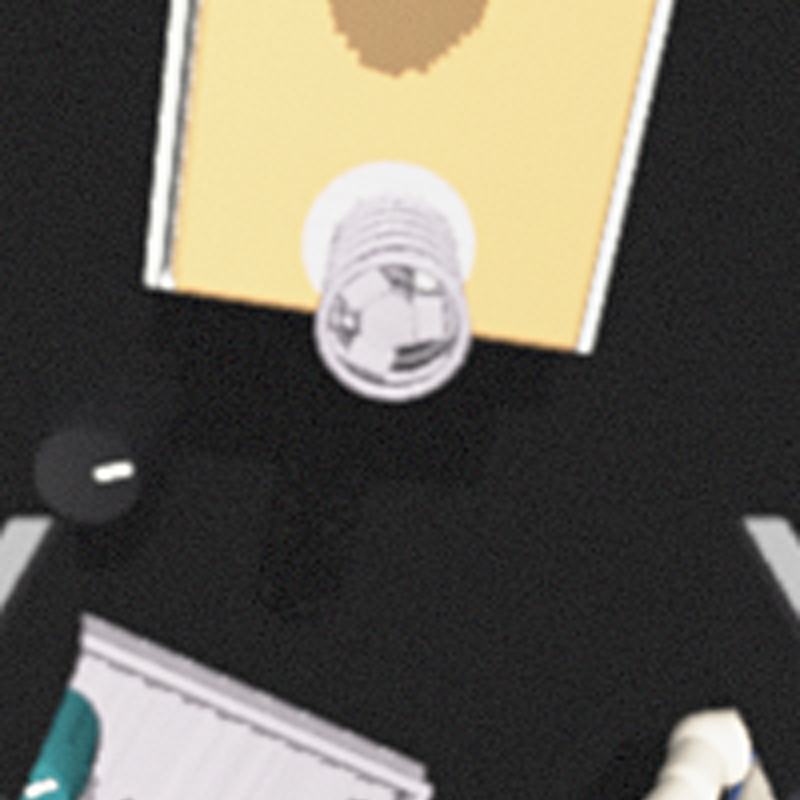

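```bash
python3 - <<'E'
from h import *
togo([.482,-.172,.09])
E
python3 -m inch '[[[40,0,-12,0],[80,0,-24,0],[120,0,-36,0],[165,0,-50,0],[210,0,-64,0],[250,0,-80,0],[285,40,-135,0],[285,80,-135,0],[285,126,-135,0],[285,126,-135,0]]]'
python3 - <<'E'
from h import *
togo([.482,-.172,.09])
E
```

```text
tool x [ 0.309 -0.951  0.   ] y [ 0.003  0.    -1.   ] z [0.951 0.309 0.003]
shift [ 286.3  125.1 -135.6] zyaw 18.0 j6 1.37 13.35
clock: 14.35
tcp_pos: [0.4744, -0.1683, 0.081]
orientation: [-0.571, 0.572, -0.422, 0.411]
wrist_force: [-0.3, 0.9, 0.5]
finger_gap: 0.0851
tool x [ 0.307 -0.952 -0.011] y [-0.013  0.007 -1.   ] z [ 0.952  0.307 -0.01 ]
shift [ 5.8 -9.1  6. ] zyaw 17.9 j6 0.76 14.35
```

```bash
python3 -m inch '[[[0,0,0,0],[0,0,0,0]]]'
python3 - <<'E'
from h import *
s=env.get_state();print(s['tcp_pos'],s['wrist_force']);im=snap('wrist','w11')
E
```

```text
clock: 14.55
tcp_pos: [0.4825, -0.1708, 0.0898]
orientation: [0.572, -0.572, 0.415, -0.416]
wrist_force: [1.9, -0.4, 0.7]
finger_gap: 0.0851
[ 0.48250886 -0.17083864  0.08984777] [ 1.9040431  -0.39241178  0.6897058 ]
```

View pics/w11.png

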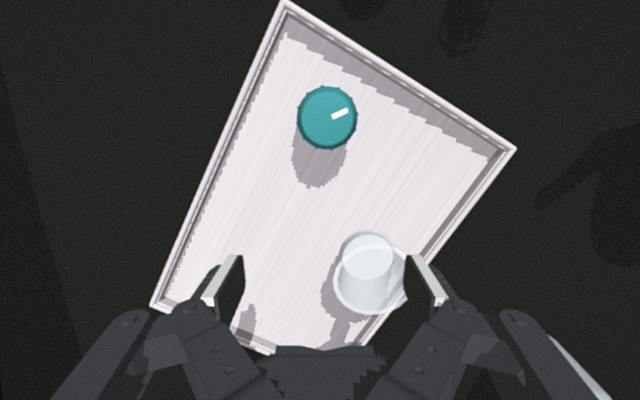

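```bash
python3 - <<'E'
from h import *
im=cv2.imread('pics/w11.png')
cv2.imwrite('pics/w11a.png',cv2.resize(im[77:157,287:367],None,fx=8,fy=8,interpolation=cv2.INTER_CUBIC))
E
```

```text
(no output)
```

View pics/w11a.png

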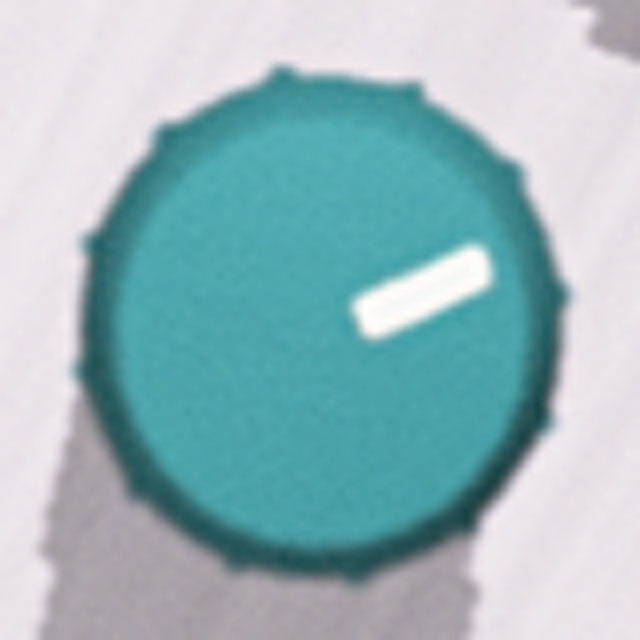

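```bash
python3 - <<'E'
from h import *
s=env.get_state()
g=lambda x,y,z=.041:unproj('wrist',(287+x/8-.4,77+y/8-.4),z,s)
c=g(321,334);a=g(362,320);b=g(484,262);print(c,g(322,324,.025));
for d in[b-a,b-c]:print(np.degrees(np.arctan2(d[1],d[0])))
x=np.array([.309,-.951,0]);z=np.array([.951,.309,0]);k=c-.00146*x-.0007*z;print('bias corr',k)
togo([k[0],k[1],.018])
E
```

```text
[ 0.46161322 -0.1008134   0.041     ] [ 0.46186225 -0.10061121  0.025     ]
42.77509035371544
41.19481276546113
bias corr [ 0.46049638 -0.09964124  0.041     ]
tool x [ 0.31  -0.951  0.003] y [ 0.003 -0.002 -1.   ] z [0.951 0.31  0.003]
shift [-75.1  72.3   0.4] zyaw 18.0 j6 0.76 14.6
```

```bash
python3 -m inch '[[[-40,0,0,0],[-75,0,0,0],[-75,0,0,0],[-75,30,0,0],[-75,60,0,0],[-75,81,0,0],[-75,81,0,0],[-75,81,0,0]]]'
python3 - <<'E'
from h import *
togo([.4605,-.0996,.009]);print(env.get_state()['wrist_force'])
E
```

```text
clock: 15.4
tcp_pos: [0.4594, -0.0999, 0.0086]
orientation: [0.572, -0.572, 0.415, -0.416]
wrist_force: [0.6, -0.3, 0.3]
finger_gap: 0.0853
tool x [ 0.309 -0.951  0.001] y [ 0.002 -0.001 -1.   ] z [0.951 0.309 0.002]
shift [ 0.1 -0.4  1.1] zyaw 18.0 j6 0.87 15.4
[ 0.55003213 -0.26545217  0.26253073]
```

```bash
python3 -m inch '[[[0,0,0,0],[0,0,0,0],[0,0,0,0],[0,0,0,0],[0,0,0,0],[0,0,0,0],[0,0,0,0]]]' 36 45
python3 - <<'E'
from h import *
s=env.get_state();print(s['tcp_pos']);snap('wrist','w12')
E
```

```text
clock: 16.1
tcp_pos: [0.4588, -0.0998, 0.0084]
orientation: [0.572, -0.572, 0.415, -0.416]
wrist_force: [-0.7, 0.2, 6.0]
finger_gap: 0.041
[ 0.45881667 -0.09976042  0.00837344]
```

View pics/w12.png

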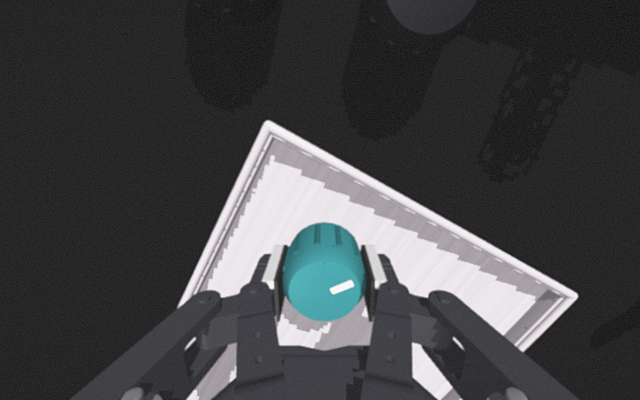

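```bash
python3 -m inch '[[[0,-25,0,0],[0,-65,0,0],[0,-110,0,0],[0,-155,0,0],[-25,-165,16,-6],[-65,-165,41,-14],[-105,-165,66,-22],[-145,-165,91,-30],[-180,-165,114,-38],[-205,-165,130,-40]]]';python3 -m inch '[[[0,0,0,0],[0,0,0,0],[0,0,0,0]]]'
python3 - <<'E'
from h import *
togo([.5209,.1427,.17])
s=env.get_state();print(s['tcp_pos'],s['wrist_force']);im=snap('wrist','w13')
cv2.imwrite('pics/w13a.png',cv2.resize(im[165:335,245:405],None,fx=5,fy=5,interpolation=cv2.INTER_CUBIC)[:800])
E
```

```text
clock: 17.15
tcp_pos: [0.5185, 0.1384, 0.1726]
orientation: [0.68, -0.68, 0.193, -0.193]
wrist_force: [0.1, -0.0, -0.7]
finger_gap: 0.0407
clock: 17.45
tcp_pos: [0.5179, 0.135, 0.1722]
orientation: [-0.679, 0.68, -0.196, 0.195]
wrist_force: [-0.3, -0.5, -0.7]
finger_gap: 0.0413
tool x [ 0.847 -0.531 -0.   ] y [-0.001 -0.    -1.   ] z [ 0.531  0.847 -0.001]
shift [-1.5  2.2  8.2] zyaw 57.9 j6 0.66 17.45
[0.51785782 0.13496774 0.17221522] [-0.31643522 -0.46691741 -0.71954631]
```

View pics/w13a.png

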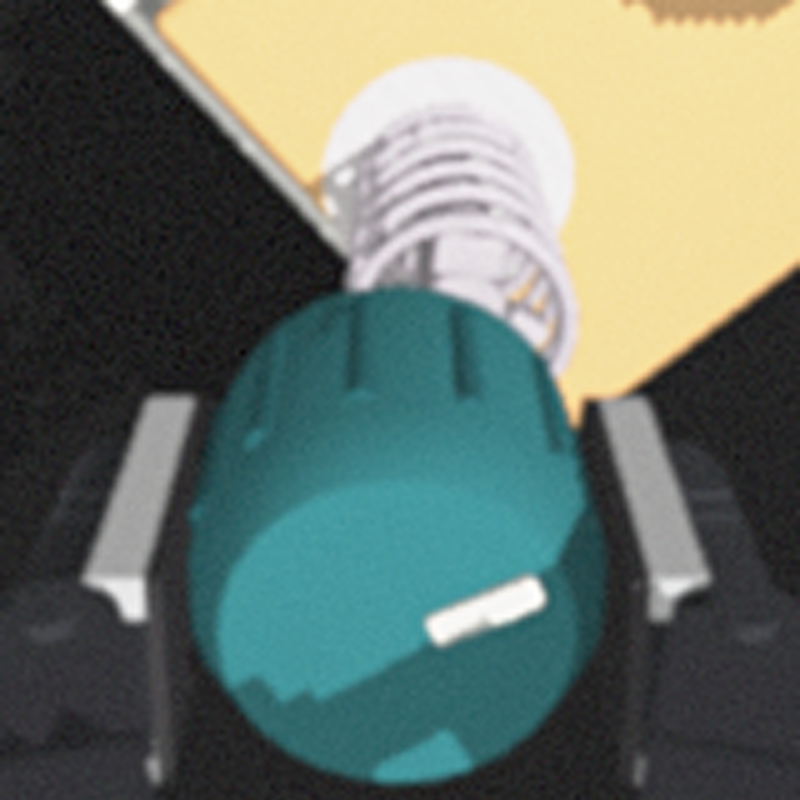

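```bash
python3 -m inch '[[[-1,0,4,0],[-1.5,0,8.2,0],[-1.5,0,8.2,0]]]'
python3 - <<'E'
from h import *
s=env.get_state();print(s['tcp_pos'])
s2=dict(s);s2['tcp_pos']=np.array([.51786,.13497,.17221])
g=lambda x,y,z=.2048:unproj('wrist',(245+x/5-.4,165+y/5-.4),z,s2)
a=g(430,634);b=g(541,590);c=g(399,632);print(c)
for d in[b-a,b-c]:print(np.degrees(np.arctan2(d[1],d[0])))
im=snap('wrist','w14')
cv2.imwrite('pics/w14a.png',cv2.resize(im[165:335,245:405],None,fx=5,fy=5,interpolation=cv2.INTER_CUBIC)[:800])
E
```

```text
clock: 17.8
tcp_pos: [0.5217, 0.1434, 0.1724]
orientation: [0.68, -0.679, 0.195, -0.195]
wrist_force: [-0.5, 0.5, -0.2]
finger_gap: 0.0407
[0.52172795 0.14343207 0.17244443]
[0.51755231 0.13409127 0.2048    ]
83.30624266679806
77.34397544776698
```

View pics/w14a.png

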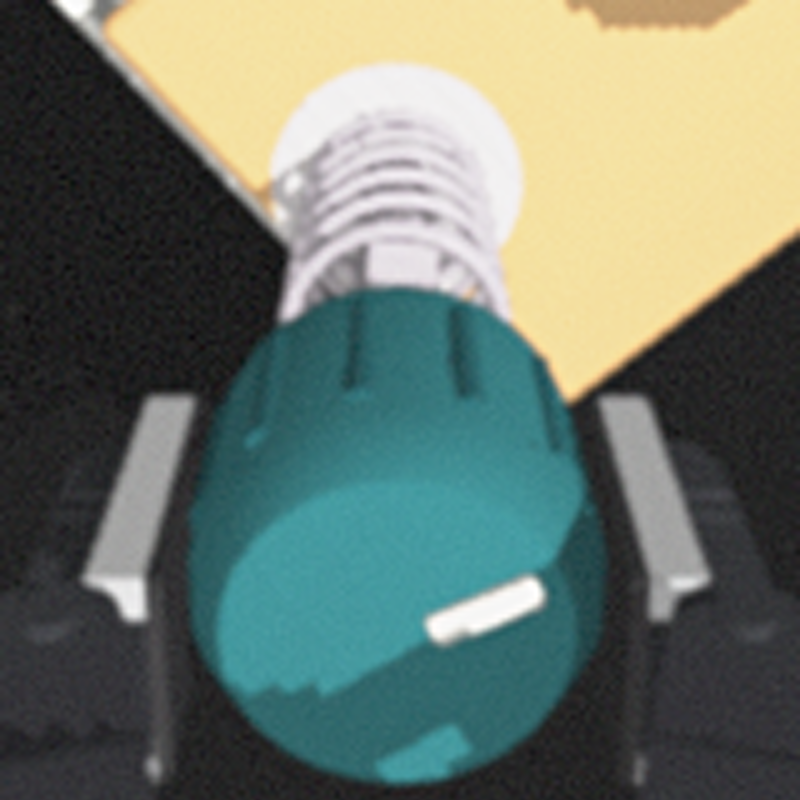

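```bash
python3 -m inch '[[[-0.3,5,-0.8,0],[-0.3,12,-0.8,0],[-0.3,20,-0.8,0],[-0.3,28,-0.8,0],[-0.3,28,-0.8,0],[-0.3,28,-0.8,0]]]'
python3 - <<'E'
from h import *
s=env.get_state();print(s['tcp_pos'])
im=snap('wrist','w15')
cv2.imwrite('pics/w15a.png',cv2.resize(im[165:335,245:405],None,fx=5,fy=5,interpolation=cv2.INTER_CUBIC)[:800])
E
```

```text
clock: 18.45
tcp_pos: [0.5203, 0.143, 0.1438]
orientation: [-0.68, 0.68, -0.195, 0.195]
wrist_force: [0.6, 0.2, -0.0]
finger_gap: 0.0409
[0.52033993 0.1429708  0.14384195]
```

View pics/w15a.png

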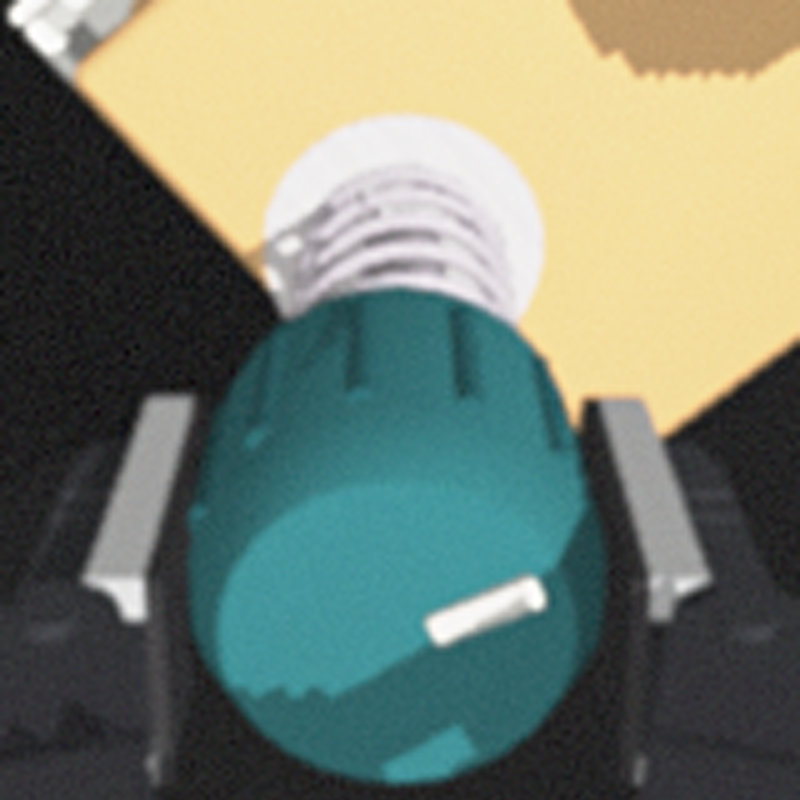

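```bash
python3 -m inch '[[[0,1,0.4,0],[0,2,0.4,0],[0,3,0.4,0],[0,4,0.4,0],[0,4,0.4,0],[0,4,0.4,0]]]'
```

```text
clock: 19.1
tcp_pos: [0.5209, 0.1433, 0.1403]
orientation: [0.68, -0.68, 0.195, -0.195]
wrist_force: [0.5, 1.0, -1.1]
finger_gap: 0.0405
```

```bash
python3 -m inch '[[[0,1,0,0],[0,2,0,0],[0,3,0,0],[0,4,0,0],[0,4,0,0],[0,4,0,0]]]'
```

```text
clock: 19.7
tcp_pos: [0.521, 0.1433, 0.1364]
orientation: [0.68, -0.68, 0.195, -0.195]
wrist_force: [-0.1, 0.1, 0.4]
finger_gap: 0.0408
```

```bash
python3 -m inch '[[[0,0.7,0,0],[0,1.4,0,0],[0,2.1,0,0],[0,3,0,0],[0,3,0,0]]]'
```

```text
clock: 20.2
tcp_pos: [0.521, 0.1433, 0.1333]
orientation: [0.68, -0.68, 0.195, -0.195]
wrist_force: [0.5, 0.5, 1.9]
finger_gap: 0.041
```

```bash
python3 - <<'E'
from h import *
for _ in range(3):
    env.read_camera('wrist');print(env.get_state()['wrist_force'].round(1),env.get_state()['tcp_pos'].round(4))
E
```

```text
[0.6 0.7 1.9] [0.521  0.1433 0.1334]
[ 0.9 -0.7  2.6] [0.521  0.1433 0.1334]
[1.  0.1 2.6] [0.521  0.1433 0.1334]
```

```bash
python3 -m inch '[[[0,1,0,0],[0,2,0,0],[0,3,0,0],[0,4,0,0],[0,5,0,0],[0,5,0,0]]]'
```

```text
clock: 20.95
tcp_pos: [0.521, 0.1434, 0.1283]
orientation: [0.68, -0.68, 0.195, -0.195]
wrist_force: [0.7, 0.5, 3.3]
finger_gap: 0.0413
```

```bash
python3 -m inch '[[[0,1,0,0],[0,2,0,0],[0,3,0,0],[0,4,0,0],[0,5.5,0,0],[0,5.5,0,0]]]'
python3 - <<'E'
from h import *
s=env.get_state();print(s['tcp_pos'],s['wrist_force'],s['ft_torque'])
im=snap('wrist','w16')
cv2.imwrite('pics/w16a.png',cv2.resize(im[165:335,245:405],None,fx=5,fy=5,interpolation=cv2.INTER_CUBIC)[:800])
E
```

```text
clock: 21.55
tcp_pos: [0.5211, 0.1434, 0.1228]
orientation: [0.68, -0.68, 0.195, -0.195]
wrist_force: [0.4, 0.1, 5.5]
finger_gap: 0.0408
[0.52107606 0.14339217 0.1228324 ] [0.37652332 0.0761448  5.48125038] [-0.03195254 -0.10171375 -0.00226416]
```

View pics/w16a.png

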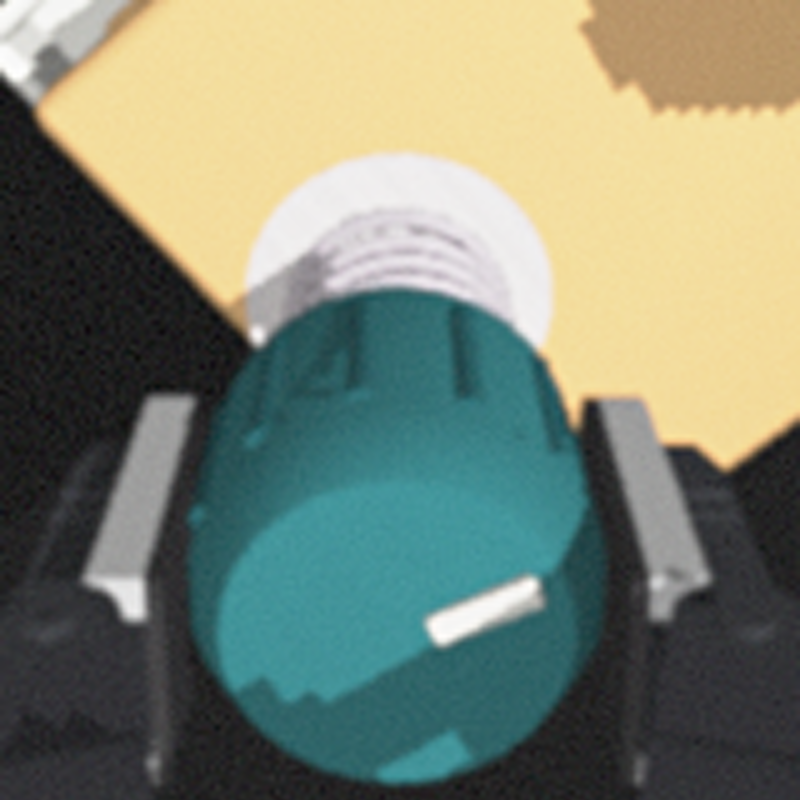

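```bash
python3 -m inch '[[[0,0,0,5],[0,0,0,11],[0,0,0,18],[0,0,0,25],[0,0,0,32],[0,0,0,39],[0,0,0,46],[0,0,0,53],[0,0,0,60],[0,0,0,60]]]'
python3 - <<'E'
from h import *
s=env.get_state();print(s['tcp_pos'],s['wrist_force'],s['ft_torque'])
im=snap('wrist','w17')
cv2.imwrite('pics/w17a.png',cv2.resize(im[165:335,245:405],None,fx=5,fy=5,interpolation=cv2.INTER_CUBIC)[:800])
E
```

```text
clock: 22.6
tcp_pos: [0.5211, 0.1435, 0.123]
orientation: [-0.491, 0.49, -0.509, 0.509]
wrist_force: [0.3, 1.0, 5.2]
finger_gap: 0.041
[0.52105776 0.14349191 0.12301595] [0.28570746 0.98689764 5.15993266] [ 0.09858597 -0.06163299  0.00918538]
```

View pics/w17a.png

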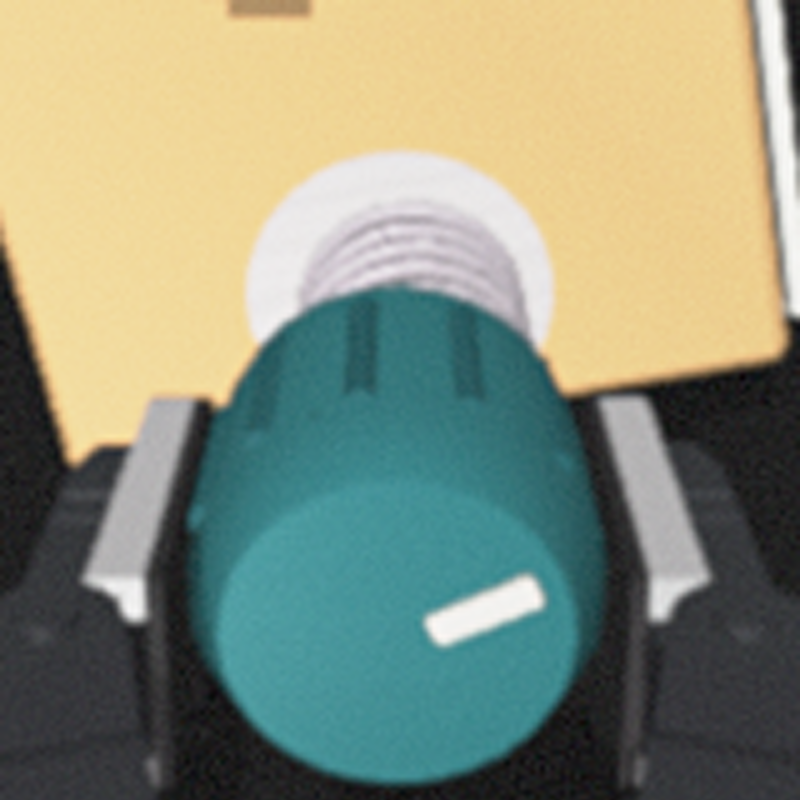

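```bash
python3 -m inch '[[[0,-1,0,0],[0,-2,0,0],[0,-3,0,0],[0,-4,0,0],[0,-4,0,0]]]'
python3 - <<'E'
from h import *
for _ in range(2):
    env.read_camera('wrist');print(env.get_state()['wrist_force'].round(1),env.get_state()['tcp_pos'].round(4))
E
```

```text
clock: 23.15
tcp_pos: [0.5209, 0.1434, 0.1268]
orientation: [0.491, -0.491, 0.509, -0.509]
wrist_force: [1.4, 0.5, 3.4]
finger_gap: 0.0408
[ 0.5 -0.2  3.8] [0.5209 0.1433 0.1268]
[0.5 0.1 4. ] [0.5209 0.1434 0.1267]
```

```bash
python3 -m inch '[[[0,-0.5,0,0],[0,-1,0,0],[0,-1,0,0]]]'
python3 - <<'E'
from h import *
for _ in range(2):
    env.read_camera('wrist');print(env.get_state()['wrist_force'].round(1),env.get_state()['tcp_pos'].round(4))
E
```

```text
clock: 23.55
tcp_pos: [0.5208, 0.1433, 0.127]
orientation: [0.491, -0.491, 0.509, -0.509]
wrist_force: [2.9, 1.3, -4.5]
finger_gap: 0.0414
[ 3.7  0.5 -4.1] [0.5208 0.1433 0.127 ]
[ 4.5  2.4 -5.5] [0.5208 0.1433 0.1271]
```

```bash
python3 -m inch '[[[0,0.4,0,0],[0,0.7,0,0],[0,0.7,0,0]]]'; python3 -m inch '[[[0,0,0,0],[0,0,0,0],[0,0,0,0],[0,0,0,0],[0,0,0,0],[0,0,0,0]]]' 85;  python3 -m inch '[[[0,-20,0,0],[0,-50,0,0],[0,-90,0,0],[-25,-120,0,0],[-40,-120,0,0],[-40,-120,0,0],[-40,-120,0,0]]]'
python3 - <<'E'
from h import *
s=env.get_state();print(s['tcp_pos'],s['wrist_force'])
im=snap('wrist','w18');cv2.imwrite('pics/w18a.png',cv2.resize(im[0:400,160:560],None,fx=1.5,fy=1.5))
im=snap('scene','s2');cv2.imwrite('pics/s2a.png',cv2.resize(im[110:210,300:420],None,fx=6,fy=6,interpolation=cv2.INTER_CUBIC))
E
```

```text
clock: 23.95
tcp_pos: [0.5208, 0.1433, 0.127]
orientation: [0.491, -0.491, 0.509, -0.509]
wrist_force: [2.7, 0.7, -4.1]
finger_gap: 0.0411
clock: 24.55
tcp_pos: [0.5209, 0.1433, 0.1271]
orientation: [0.491, -0.491, 0.509, -0.509]
wrist_force: [-0.5, 0.5, 0.2]
finger_gap: 0.085
clock: 25.25
tcp_pos: [0.5216, 0.1833, 0.2459]
orientation: [0.491, -0.492, 0.509, -0.508]
wrist_force: [0.1, -0.5, -0.0]
finger_gap: 0.085
[0.52162302 0.18333707 0.24589379] [ 0.1079365  -0.54927454 -0.01252512]
```

View pics/w18.png

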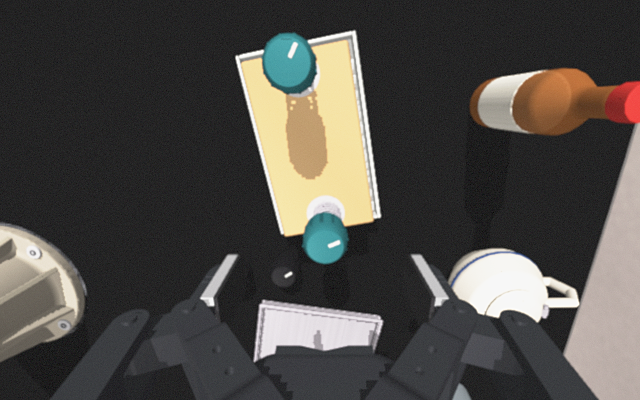

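View pics/s2a.png

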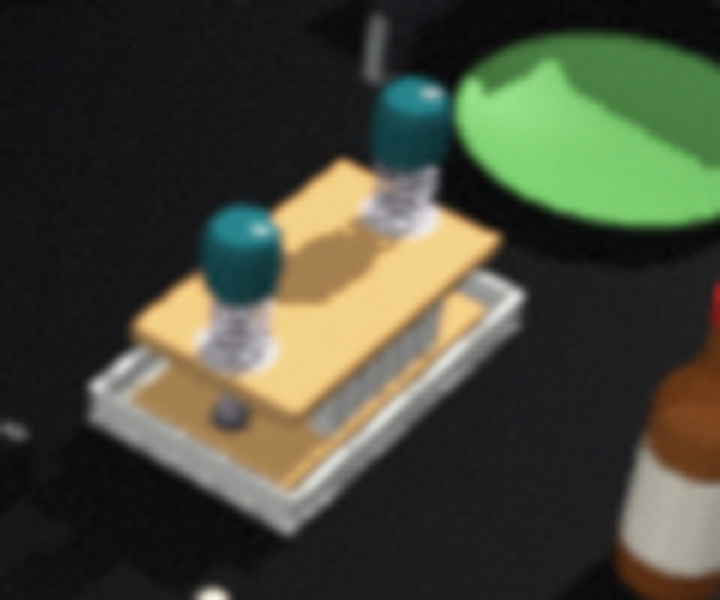

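```bash
python3 - <<'E'
from h import *
im=cv2.imread('pics/w18.png');cv2.imwrite('pics/w18c.png',cv2.resize(im[185:275,275:375],None,fx=6,fy=6,interpolation=cv2.INTER_CUBIC))
s=env.get_state();B=cv2.imread('pics/w18c.png')
for z,r,col in[(.159,.019,(0,0,255)),(.121,.021,(0,255,255)),(.076,.0165,(255,0,0))]:
    a=np.radians(np.arange(0,360,8));X=np.c_[.5225+r*np.cos(a),.1428+r*np.sin(a),0*a+z]
    for p in (proj('wrist',X,s)-[275,185]+.4)*6: cv2.circle(B,tuple(p.astype(int)),2,col,-1)
cv2.imwrite('pics/w18d.png',B)
E
```

```text
(no output)
```

View pics/w18d.png

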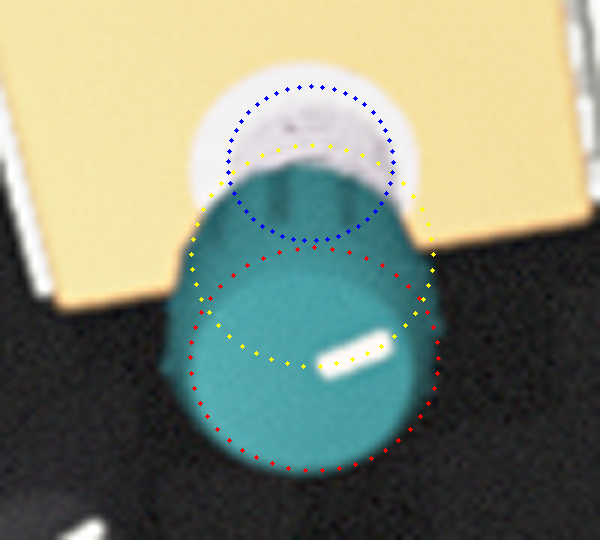

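```bash
python3 -c "
from workcell import env
print(env.hand_in())"
```

```text
the job is handed in; nothing more can be done
None
```

The loose side of the press is back together, and I handed the job in at about 25 s of the 72 s. No verdict was reported.

**Spring:** I read the rod's ears and the spring's turned-in end from the wrist camera. I turned the spring 51° so that end went down through a gap. It passed the ears on the first try at about 1–2 N and sits on the board around the rod.

**Knob:** I used the teal knob from the tray, not the two black ones on the counter. I lined its lugs up with the gaps and pressed it down at about 6 N to roughly 41 mm above the board. Then I twisted it 60°.

**Last checks:**
- Pulling up gently met about 4–5 N, so the lugs are under the ears.
- After I let go, the pictures show the knob upright and looking as high as the finished side, with the rim at about 45 mm by the arm's reading at release.
- The gripper was clear, with no force at the wrist. I saw nothing else on the counter moved, but did not measure the other items.

**What disagreed:** the first top-camera reading of the rod was about 11 mm off the wrist camera's. The wrist camera itself was off by about 1.6 mm, which I allowed for in the moves. In the last picture the knob and the white disc at the rod's foot both showed an offset of about that size in the same direction, so I took it as calibration rather than the knob being off-centre.

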